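# Unhook the parts tray from the cobbler's board

## Task

Take the grey parts tray with the two shoe heels down from the board: lift it on its two keyhole screws, shift it along until the screw heads meet the wide openings, and pull it off. Then set the tray down, upright and not dropped, about the middle of the black rubber mat with both heels still in it, let go, and leave the other things on the bench where they are.

Things in the scene. Friction and masses are not known exactly. Their poses are not given: they have to be found in the camera images.
- tray_grip (a point): Centre of the tray's upright wooden grip fin, 80 mm above the tray's underside, in its middle; x out of the board, y along the tray, z up. Fin 12 mm thick (y), 40 long (x), top 95 above the underside. The back plate's faces lie 35 and 40 mm behind this point (-x).
- tray: Grey metal parts tray, 0.25 to 0.6 kg; origin at the centre of its underside, axes as tray_grip. Open bin 180 (y) x 70 (x) mm, walls 40 high; its back plate, 180 wide, 112 high, 5 thick, hangs against the board on two screws 85 mm apart, level: shank 8 mm, head 24 across and 4 thick, 8 mm from board to head. Each screw carries one keyhole.
- seat0 (a point): Middle of the seat of the -y keyhole, 5 mm behind the plate's front face, on the seat's roof. Seat: 40 mm long (y), 18 high; its roof rests on the shank. It is longer than the shank, so the tray hangs up to 13 mm either way along it: where the screw stands in it is not measured and must be felt or seen. Raising the tray 10 mm brings shank to floor.
- seat1 (a point): The same point of the +y keyhole, 85 mm along y. At the +y end of each seat a tooth, 8 mm long, hangs 7 mm down from the roof: the shank passes below it only with the tray raised 7 to 10 mm. Floor of seat and of tooth are one.
- open0 (a point): Centre of the opening of the -y keyhole, next to the tooth, 42.5 mm to +y of its seat's middle: 29 x 29 mm, the only place where the 24 mm head passes. With the shank 1 mm clear of the seat's floor, heads and openings are level. From there the tray goes along its own -y 40 to 66 mm until the shank meets the opening's far wall; the head is then 10.5 mm past the centre.
- open1 (a point): Centre of the opening of the +y keyhole, 85 mm along y, the same shape. With both heads in the middle of the openings (within 2 mm) the tray draws off along its +x; the heads end 12 mm off the board.
- board: Fixed upright plywood tool board, 320 mm wide (y), 18 mm thick (x), 225 mm high, on two steel feet 130 mm long in x, 14 mm high, at y = -140 and +140 mm. Origin at the centre of its underside; x points out of the face on which the tray hangs (away from the robot); the face is 9 mm in front of the origin. The screws are fixed in it at about 165 to 195 mm height
- mat: Black rubber work mat fixed flat on the bench, 200 (x) x 260 (y) x 4 mm. Origin at the centre of its underside; z up
- heel0_center (a point): Centre of a loose rubber-and-wood shoe heel, 40 x 45 x 20 mm, lying flat in the tray, on the -y side of the fin
- heel1_center (a point): Centre of the other such heel, on the +y side of the fin
- last_l: Bystander: a left wooden shoe last, 205 x 65 x 90 mm, standing. Origin at its underside (tools: on their lower side)
- last_r: Bystander: a right wooden shoe last, 205 x 65 x 90 mm, standing. Origin at its underside (tools: on their lower side)
- glue: Bystander: a closed white glue bottle, 60 mm across, 125 mm tall. Origin at its underside (tools: on their lower side)
- tin: Bystander: a small closed can, 40 mm across, 55 mm tall. Origin at its underside (tools: on their lower side)
- brush: Bystander: a flat brush 160 mm long, lying. Origin at its underside (tools: on their lower side)
- hammer: Bystander: a hammer 260 mm long, lying. Origin at its underside (tools: on their lower side)
- wax: Bystander: a dark puck of wax, 32 mm across, 18 mm tall, lying at a corner of the mat. Origin at its underside (tools: on their lower side)
- block: Bystander: a wooden block 50 x 40 x 20 mm, lying on the bench below the hung tray. Origin at its underside (tools: on their lower side)
Mind the look-alikes: they are no part of the job. What is shaped like the tray but purple is not meant. Leave any red look-alike of the part that bears heel0_center alone.

How it is judged:
By the outcome, as a careful person would: the job done as asked, in the order asked, and still so for the second after the job is handed in, with the robot touching nothing.
It also fails if it takes over 64 s, if anything falls off the work surface, if the arm or the gripper's body presses on something with over 40 N, if the wrist force passes 120 N, or if a joint passes its speed limit or range.

## Robot

A 6-joint arm with a two-finger parallel gripper is mounted at the origin on the work surface. World frame = base frame: x ahead of the robot, y to its left, z up, the work surface at z = 0. Lengths are in m, angles in rad, forces in N, time in s.
With the tool pointing down it reaches from about 0.375 to 0.825 m from the base axis. Payload 5.5 kg.
Tool frame: the origin (TCP) lies at the very end of the fingers, on their centre line; the grasp point (between the pads) lies ctrl.hold_point_z behind it (ctrl.hold_point_z is the distance from the TCP to the grasp point, in m); z points along the fingers, y is the line along which they close (so a half turn about z gives the same grasp; the last joint's range is limited). The gripper opens to 85 mm and grips with 20 to 120 N. Pads are 22 mm wide; open, the fingers measure 114 mm over their backs; the gripper's body (76 mm by 85 mm) begins 54 mm behind the grasp point. The pads swing forward as they close: fully open they stand 13 mm farther back than shut.
Start: joints at [1.146, 0.314, -0.047, 1.21, 0, 1.571], TCP at [0.247, 0.547, 0.231] pointing down, gripper open.
Joint ranges: [-2.67, 2.67], [-0.69, 1.73], [-1.03, 1.25], [-2.08, 2.16], [-1.42, 1.45], [-3.14, 3.14]. Speed limits (rad/s): [2.39, 2.39, 3.01, 3.14, 3.14, 3.14].

## Interface

Orientations are given as [roll, pitch, yaw] about the fixed x, y, z axes, in that order (R = Rz(yaw) Ry(pitch) Rx(roll)).
In Python, from plant import ctrl gives the robot as it stands.
- The arm moves only by the shell command python3 -m pendant 'ROWS' [FORCE]. ROWS is JSON, a list of rows, each an object of numbers: "rx", "ry", "rz": the turn, a rotation vector about the tool's x, y, z normalised to -1 to 1, where 1 is 0.15 rad; "dx", "dy", "dz": the shift along the tool's x, y, z normalised to -1 to 1, where 1 is 10 cm; "claw": the opening, from 0 (shut) to 1 (fully open). In form: [{"rx": .., "ry": .., "rz": .., "dx": .., "dy": .., "dz": .., "claw": ..}, ...]. A call has 1 to 5 rows; each row shifts and turns the commanded pose from where the row before left it, along the tool's axes as they then stand; what a row does not reach is not made up. A row lasts 1/8 s, in which the tool goes at most 62.5 mm and 10.7 degrees, less where a joint would pass 70% of its speed; a pose out of reach is approached as far as the arm can. A call with a number of a shift or a turn outside -1 to 1 is refused whole. A call with a gripper value outside its range is refused whole. The fingers move at their own pace and stop on an object; FORCE is the grip in N (left out, the last holds). Time passes only in rows, so rows that do not move let the fingers close. It gives the time, the measured TCP pose, the force, the opening and the grip force at its end, in the units of the state.
- ctrl.observe(): the state, without advancing time (a new reading comes with each control period).
- ctrl.get_image(name): name is "scene" or "side" or "wrist"; returns the picture (420x560x3 uint8, blue, green, red); there is no depth.
- ctrl.camera_params(name): a dict with "mtx" (3x3 intrinsics, pixels), "dist_coeffs" ([k1, k2, p1, p2, k3] as OpenCV has them; the pictures are not rectified), "R" (3x3) and "t" (3): a world point X has camera coordinates R X + t. Camera axes: x right, y down, z forward; pixel columns grow to the right and rows downward; lengths in m; the calibration is good to about 2 mm. A picture is of the moment at which its call begins: read the wrist's pose just before it. camera_params takes no time and is no camera call; for the wrist camera it gives the pose at the moment of the call.
- ctrl.close_job(): hands the job in; it is judged then, once.
Trained networks look in the newest picture that a camera, given by its name, has taken for a name from the list of things; names that differ only in an ending like _2 or _b are one class to them, and where a whole thing is asked for, a point or a joint stands for the part that bears it (a point fixed in the world has none). Each returns a list of dicts, best first, with "p" (0 to 1); they miss things now and then, are a little off and sometimes report something else, mostly with a low value. They report only what shows in the picture. A call takes as long as a camera call. They do not tell look-alikes from the thing itself.
- ctrl.spot_in(name, camera): "centre" ([column, row] in pixels, amid what is visible of it).
- ctrl.trace(name, camera): "region" (420x560 bool, what is visible of it) and "centre" ([column, row] in pixels, amid what is visible of it).
- ctrl.landmark_of(name, camera): "centre" ([column, row] in pixels: a listed point, or the origin of a listed thing).
The state is a dict: "clock": time; "joints": joint angles; "joint_velocities": joint speeds; "tau": joint torques, N m; "position": TCP position; "orientation": TCP orientation; "ft_force": force on the tool from outside, world axes, zero at the start; "moment": the same for the moment, N m; "finger_gap": opening from 0.0 (shut) to 1.0 (fully open); "finger_force": force on a finger pad.
Only numpy, scipy, OpenCV 4.12 (cv2) and the standard library are available. Lean on these libraries where they do the work, as an engineer would, in place of code of your own. Each camera call takes 0.05 s, during which the arm holds its last target. There are 200 camera calls.

## Working session

There is one attempt and no reset: what is moved stays moved. The work goes in short steps, Python scripts to look and compute and a shell command to move; the robot and the scene stay as the last step left them, time stands still between calls to the robot, and variables do not carry over. Pictures are saved under pics/ and viewed, at most 10 in all, crops included, and the job is handed in when it is done.

```bash
ls; mkdir -p pics
cat > h.py <<'E'
import numpy as np, cv2
from plant import ctrl
def px2ray(cam,px):
    p=ctrl.camera_params(cam);K=np.array(p["mtx"],float);d=np.array(p["dist_coeffs"],float);R=np.array(p["R"]);t=np.array(p["t"]).ravel()
    u=cv2.undistortPoints(np.array([[px]],float),K,d)[0,0]
    v=R.T@np.array([u[0],u[1],1]);return -R.T@t, v/np.linalg.norm(v)
def tri(obs):
    A=np.zeros((3,3));b=np.zeros(3);rs=[px2ray(*o) for o in obs]
    for c,v in rs:
        P=np.eye(3)-np.outer(v,v);A+=P;b+=P@c
    X=np.linalg.solve(A,b);return X,[np.linalg.norm((np.eye(3)-np.outer(v,v))@(X-c)) for c,v in rs]
def plane(cam,px,z):
    c,v=px2ray(cam,px);return c+v*(z-c[2])/v[2]
def proj(cam,X):
    p=ctrl.camera_params(cam);return cv2.projectPoints(np.array(X,float).reshape(-1,1,3),cv2.Rodrigues(np.array(p["R"]))[0],np.array(p["t"],float),np.array(p["mtx"],float),np.array(p["dist_coeffs"],float))[0][:,0]
E
python3 - <<'E'
from h import *
print(ctrl.observe(), ctrl.hold_point_z)
ims=[ctrl.get_image(c) for c in("scene","side","wrist")]
for c,i in zip(("scene","side","wrist"),ims): cv2.imwrite(f"pics/{c}0.png",i)
cv2.imwrite("pics/both0.png",cv2.resize(np.vstack(ims[:2]),None,fx=.7,fy=.7) if 0 else ims[0])
for n in ("tray_grip","tray","seat0","seat1","open0","open1","board","mat","heel0_center","heel1_center","last_l","last_r","glue","tin","block","wax","hammer","brush"):
    for c in("scene","side"):
        print(n,c,[(np.round(r["centre"]).tolist(),round(r["p"],2)) for r in ctrl.landmark_of(n,c)][:4])
for c in("scene","side"): print(c,px2ray(c,(280,210)))
E
```

```text
pics
{'clock': 0.0, 'joints': array([ 1.14600117e+00,  3.14264483e-01, -4.80373560e-02,  1.21017784e+00,
        2.41907519e-06,  1.57079174e+00]), 'joint_velocities': array([-0.00029454,  0.00047652,  0.0005737 ,  0.00085188, -0.00032813,
        0.00142369]), 'tau': array([-9.24853193e-04, -5.39585996e+01,  3.39750123e+01,  1.93181023e-02,
       -1.28142929e-04, -4.52086931e-05]), 'position': array([0.24705374, 0.54617457, 0.23042978]), 'orientation': array([-3.13990931e+00, -2.42679751e-06,  2.71680208e+00]), 'ft_force': array([-0.08114738, -0.21327996, -0.27158475]), 'moment': array([ 0.02021989, -0.02586803,  0.03552171]), 'finger_force': 0.0, 'finger_gap': 0.998040862892158} 0.0187
tray_grip scene [([267.0, 142.0], 0.77), ([334.0, 155.0], 0.55)]
tray_grip side [([187.0, 175.0], 0.63), ([261.0, 155.0], 0.58), ([244.0, 194.0], 0.2)]
tray scene []
tray side [([262.0, 175.0], 0.8), ([193.0, 194.0], 0.8), ([250.0, 147.0], 0.45)]
seat0 scene [([333.0, 138.0], 0.77), ([283.0, 149.0], 0.71), ([254.0, 143.0], 0.69), ([305.0, 150.0], 0.56)]
seat0 side [([251.0, 148.0], 0.96), ([246.0, 1
[... 1536 characters left out ...]
0.69), ([306.0, 153.0], 0.37)]
glue side [([254.0, 145.0], 0.65), ([357.0, 310.0], 0.6), ([245.0, 161.0], 0.17)]
tin scene [([324.0, 275.0], 0.83)]
tin side [([316.0, 203.0], 0.36)]
block scene [([324.0, 212.0], 0.86), ([332.0, 180.0], 0.52)]
block side [([262.0, 201.0], 0.61)]
wax scene [([183.0, 341.0], 0.57)]
wax side [([282.0, 349.0], 0.44)]
hammer scene [([406.0, 192.0], 0.93)]
hammer side [([293.0, 162.0], 0.68)]
brush scene [([230.0, 226.0], 0.62)]
brush side [([217.0, 254.0], 0.56)]
scene (array([ 1.02121406, -0.75144515,  0.95312852]), array([-0.39349488,  0.61749529, -0.68107367]))
side (array([ 0.40356237, -0.7287161 ,  0.85832807]), array([ 0.16830935,  0.69568204, -0.69835411]))
```

View pics/scene0.png

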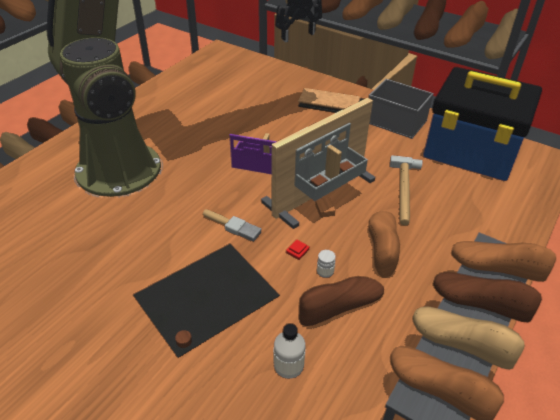

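View pics/side0.png

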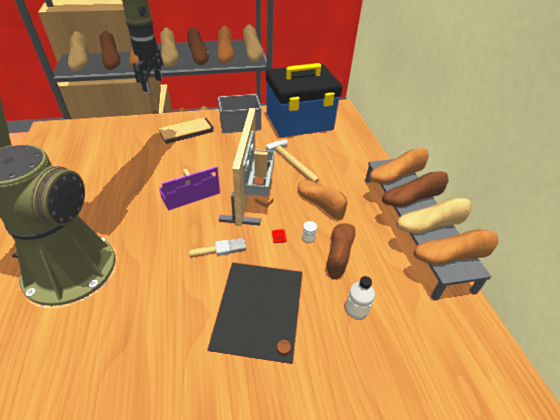

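Scene shows the grey tray on the far side of the board (grip ≈ (334,155) scene, ≈ (261,155) side). The purple look-alike stands at (254,152)/(190,188) and is not meant. The red heel look-alike is at (298,249). The mat is at (207,296), with the wax on its corner at (183,338). I'll confirm with an enlarged crop and triangulate.

Run:
```python
from h import *
a=cv2.imread("pics/scene0.png")[90:230,255:395];b=cv2.imread("pics/side0.png")[100:240,195:335]
cv2.imwrite("pics/crop1.png",np.hstack([cv2.resize(x,(400,400),interpolation=cv2.INTER_CUBIC) for x in(a,b)]))
for n,s,d in [("grip",(334,155),(261,155)),("seatA",(333,138),(251,148)),("seatB",(305,150),(246,160)),("openA",(343,134),(252,144)),("openB",(318,149),(246,156)),("board",(319,192),(245,189)),("purple",(267,142),(187,175))]:
    X,e=tri([("scene",s),("side",d)]);print(n,X.round(4),np.round(e,4))
for n,c,p,z in [("mat","scene",(207,294),0),("mat","side",(259,304),0),("block","scene",(324,212),0),("block","side",(262,201),0)]: print(n,plane(c,p,z))
```

```text
grip [0.5624 0.2112 0.1584] [0.0027 0.0027]
seatA [0.5359 0.249  0.1686] [0.0037 0.0037]
seatB [0.5096 0.1598 0.1835] [0.0028 0.0028]
openA [0.5441 0.2866 0.1596] [0.0058 0.0058]
openB [0.5164 0.2132 0.1574] [0.0035 0.0035]
board [ 0.5136  0.2439 -0.0052] [0.0053 0.0053]
purple [0.3282 0.2636 0.0695] [0.0007 0.0007]
mat [ 0.48543216 -0.20710897  0.        ]
mat [ 0.48863601 -0.20266001  0.        ]
block [0.56939727 0.16975477 0.        ]
block [0.56018009 0.17752955 0.        ]
```

View pics/crop1.png

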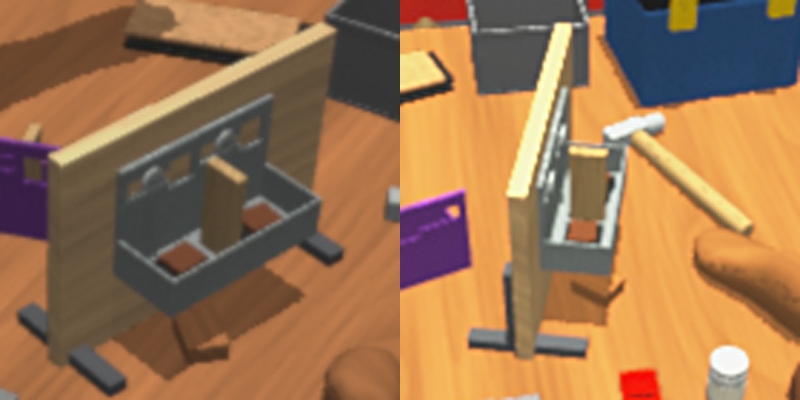

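The crop confirms the grey tray with brown heels on the board's front face. In the scene crop, the heads are at (152,178) and (225,140), with the openings right of them. I'll fit the board and tray pose to the corners.

```bash
cat > fit.py <<'E'
from h import *
from scipy.optimize import least_squares
S=lambda u,v:(255+u/2.857-.3,90+v/2.857-.3); D=lambda u,v:(195+(u-400)/2.857-.3,100+v/2.857-.3)
bd=[("scene",S(62,163),(.009,-.16,.225)),("scene",S(335,33),(.009,.16,.225)),("scene",S(60,362),(.009,-.16,0)),("scene",S(48,155),(-.009,-.16,.225)),
 ("side",D(527,193),(.009,-.16,.225)),("side",D(511,190),(-.009,-.16,.225)),("side",D(572,25),(.009,.16,.225)),("side",D(532,355),(.009,-.16,0))]
tr=[("scene",S(117,172),(-.035,-.09,.112)),("scene",S(272,97),(-.035,.09,.112)),("scene",S(322,200),(.035,.09,.04)),("scene",S(175,283),(.035,-.09,.04)),("scene",S(177,313),(.035,-.09,0)),
 ("side",D(615,243),(.035,-.09,.04)),("side",D(613,270),(.035,-.09,0)),("side",D(628,148),(.035,.09,.04)),("side",D(568,90),(-.035,.09,.112)),
 ("scene",S(218,155),(-.02,.006,.095)),("scene",S(245,176),(.02,.006,.095)),("scene",S(207,160),(-.02,-.006,.095)),("scene",S(236,184),(.02,-.006,.095)),
 ("side",D(607,156),(.02,-.006,.095)),("side",D(572,156),(-.02,-.006,.095))]
def T(pts,x,y,z,w):
    c,s=np.cos(w),np.sin(w);p=np.array(pts);return np.c_[x+c*p[:,0]-s*p[:,1],y+s*p[:,0]+c*p[:,1],z+p[:,2]]
def res(q,dd):
    r=[]
    for cam in("scene","side"):
        m=[d for d in dd if d[0]==cam];r.append((proj(cam,T([d[2] for d in m],*q))-np.array([d[1] for d in m])).ravel())
    return np.concatenate(r)
E
python3 - <<'E'
from fit import *
b=least_squares(res,[.5,.22,0,0],args=(bd,),loss="soft_l1").x; t=least_squares(res,[.55,.21,.08,0],args=(tr,),loss="soft_l1").x
print("board",b.round(4),res(b,bd).reshape(-1,2).round(1).tolist());print("tray",t.round(4),res(t,tr).reshape(-1,2).round(1).tolist())
c,s=np.cos(b[3]),np.sin(b[3]);d=t[:2]-b[:2];print("tray in board frame",c*d[0]+s*d[1],-s*d[0]+c*d[1])
# heads in scene at plane 12mm off board: find board-frame y
for cam,p in(("scene",S(152,178)),("scene",S(225,140)),("side",D(551,183)),("side",D(561,135))):
    C,v=px2ray(cam,p);n=np.array([c,s,0]);P0=np.array([b[0],b[1],0])+n*.021;X=C+v*(n@(P0-C))/(n@v);print(cam,X.round(4),"y in tray",(-s*(X[0]-t[0])+c*(X[1]-t[1])).round(4))
E
```

```text
board [ 0.5164  0.2361 -0.     -0.2893] [[0.2, 0.3], [0.6, -1.7], [0.3, 2.1], [0.0, -0.5], [-0.4, 0.1], [-1.5, 0.6], [0.0, -1.0], [0.5, 1.1]]
tray [ 0.5617  0.2088  0.08   -0.28  ] [[1.4, 1.0], [0.2, -0.5], [-0.1, -0.6], [-0.1, 0.2], [-1.7, 2.2], [-1.0, 0.2], [1.3, 0.4], [-0.6, 0.3], [0.9, -0.5], [-0.7, 1.0], [-0.2, 1.6], [0.2, -1.1], [-0.1, -1.1], [0.3, -0.7], [-0.6, -1.7]]
tray in board frame 0.05120194861431939 -0.013272090388251327
scene [0.5162 0.1616 0.1758] y in tray -0.0582
scene [0.5406 0.2437 0.1759] y in tray 0.0274
side [0.5117 0.1466 0.183 ] y in tray -0.0739
side [0.5321 0.2152 0.1919] y in tray -0.0023
```

```bash
python3 -m pendant '[{"rz":-0.93,"dz":-0.6,"claw":0.6},{"dx":-0.5,"dy":-0.29,"claw":0.6},{"dx":-0.5,"dy":-0.29,"claw":0.6},{"dx":-0.5,"dy":-0.29,"claw":0.6},{"dx":-0.5,"dy":-0.29,"claw":0.6}]'; python3 -m pendant '[{"dx":-0.5,"dy":-0.29,"claw":0.6},{"dx":-0.5,"dy":-0.29,"claw":0.6},{"dx":-0.5,"dy":-0.29,"claw":0.6},{"dx":-0.55,"dy":-0.33,"claw":0.6},{"claw":0.6}]'
python3 - <<'E'
from h import *
print(ctrl.observe()["position"],ctrl.observe()["orientation"])
i=ctrl.get_image("wrist");cv2.imwrite("pics/w1.png",i)
for n in("tray_grip","seat0","open0","heel0_center","mat"): print(n,[(np.round(r["centre"]).tolist(),round(r["p"],2)) for r in ctrl.landmark_of(n,"wrist")][:4])
p=ctrl.camera_params("wrist");print(-np.array(p["R"]).T@np.array(p["t"]).ravel(),np.array(p["R"]))
print(proj("wrist",[[.5617,.2088,.175]]))
E
```

```text
[0.24727681 0.54666405 0.23126444] [-3.14152607e+00 -1.26486641e-05  2.71675172e+00]
tray_grip []
seat0 [([103.0, 406.0], 0.74)]
open0 [([19.0, 339.0], 0.61)]
heel0_center []
mat []
[0.17990881 0.57697352 0.37382267] [[ 4.11993827e-01  9.11186273e-01  8.13697227e-04]
 [ 8.72409117e-01 -3.94718124e-01  2.88270594e-01]
 [ 2.62989389e-01 -1.18055828e-01 -9.57548642e-01]]
[[125.59997112 576.17843143]]invalid input at $[0]: expected keys rx, ry, rz, dx, dy, dz, claw
invalid input at $[0]: expected keys rx, ry, rz, dx, dy, dz, claw
```

View pics/w1.png

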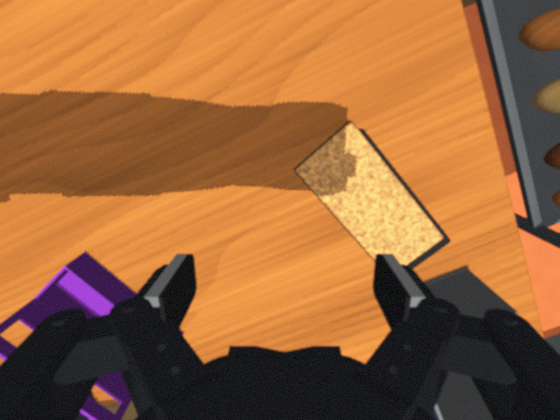

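The wrist view shows the purple tray at bottom left, with the grey tray out of view. The rows were refused because every key is needed, so I'll repeat them in full.

```bash
python3 -m pendant '[{"rx":0,"ry":0,"rz":-0.93,"dx":0,"dy":0,"dz":-0.6,"claw":0.6},{"rx":0,"ry":0,"rz":0,"dx":-0.5,"dy":-0.29,"dz":0,"claw":0.6},{"rx":0,"ry":0,"rz":0,"dx":-0.5,"dy":-0.29,"dz":0,"claw":0.6},{"rx":0,"ry":0,"rz":0,"dx":-0.5,"dy":-0.29,"dz":0,"claw":0.6},{"rx":0,"ry":0,"rz":0,"dx":-0.5,"dy":-0.29,"dz":0,"claw":0.6}]'; python3 -m pendant '[{"rx":0,"ry":0,"rz":0,"dx":-0.5,"dy":-0.29,"dz":0,"claw":0.6},{"rx":0,"ry":0,"rz":0,"dx":-0.5,"dy":-0.29,"dz":0,"claw":0.6},{"rx":0,"ry":0,"rz":0,"dx":-0.5,"dy":-0.29,"dz":0,"claw":0.6},{"rx":0,"ry":0,"rz":0,"dx":-0.55,"dy":-0.33,"dz":0,"claw":0.6},{"rx":0,"ry":0,"rz":0,"dx":0,"dy":0,"dz":0,"claw":0.6}]'
python3 - <<'E'
from h import *
print(ctrl.observe()["position"],ctrl.observe()["orientation"])
i=ctrl.get_image("wrist");cv2.imwrite("pics/w2.png",i)
for n in("tray_grip","seat0","open0","heel0_center","heel1_center"): print(n,[(np.round(r["centre"]).tolist(),round(r["p"],2)) for r in ctrl.landmark_of(n,"wrist")][:4])
print(proj("wrist",[[.5617,.2088,.175],[.5617,.2088,.16]]))
E
```

```text
clock: 2.88
position: [0.4076, 0.3777, 0.2915]
orientation: [3.141, 0.0, 2.857]
ft_force: [1.2, 0.4, 1.2]
finger_gap: 0.599
finger_force: 0.0
clock: 3.5
position: [0.5708, 0.204, 0.2907]
orientation: [-3.141, 0.0, 2.85]
ft_force: [-0.7, 0.9, 0.4]
finger_gap: 0.602
finger_force: 0.0
[0.57075581 0.20400409 0.2907337 ] [-3.14081031e+00  4.98029129e-04  2.85048117e+00]
tray_grip [([289.0, 184.0], 0.94)]
seat0 [([261.0, 5.0], 0.83), ([215.0, 141.0], 0.82), ([316.0, 140.0], 0.78)]
open0 [([359.0, 137.0], 0.6), ([246.0, 170.0], 0.55)]
heel0_center [([247.0, 167.0], 0.79), ([162.0, 211.0], 0.75), ([177.0, 261.0], 0.58), ([283.0, 280.0], 0.3)]
heel1_center [([328.0, 170.0], 0.71), ([287.0, 182.0], 0.33)]
[[282.39958048 190.9962612 ]
 [282.47652604 186.8804023 ]]
```

View pics/w2.png

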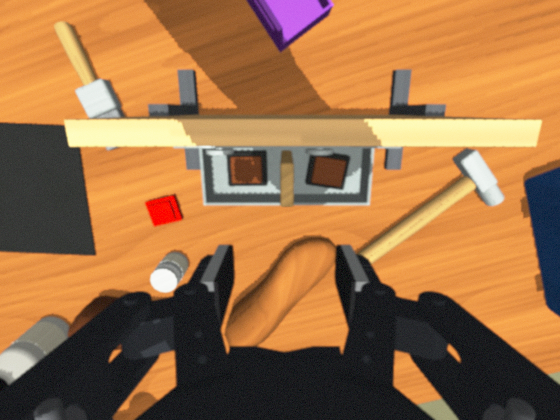

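The wrist view shows the fin at column 287, rows 150–207, the front rim at row 204 (cols 204–370), the heels at (247,168) and (328,171), and the board top at rows 120–147. I'll enlarge it to refine.

Run:
```python
import cv2
i=cv2.imread("pics/w2.png")[110:215,190:390];cv2.imwrite("pics/w2c.png",cv2.resize(i,None,fx=4,fy=4,interpolation=cv2.INTER_CUBIC))
```

```text
(no output)
```

View pics/w2c.png

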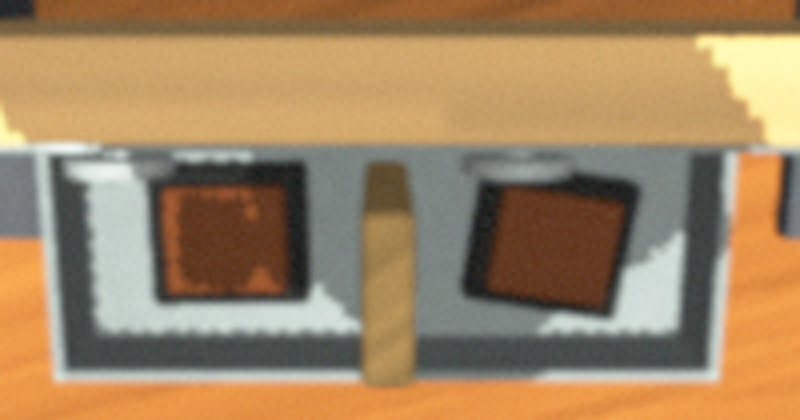

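The crop shows the fin top at u 362–414, v 212–385, the front rim corners at (55,380) and (718,380), and the screw heads at u≈120 and 519. So the heads' midpoint is about 14.6 mm to −y of the fin.

Run:
```python
from fit import *
W=lambda u,v:(190+u/4-.4,110+v/4-.4)
wr=[("wrist",W(55,381),(.035,-.09,.04)),("wrist",W(718,381),(.035,.09,.04)),("wrist",W(362,212),(-.02,-.006,.095)),("wrist",W(414,212),(-.02,.006,.095)),("wrist",W(412,386),(.02,.006,.095)),("wrist",W(364,386),(.02,-.006,.095))]
def rw(q): return (proj("wrist",T([d[2] for d in wr],*q))-np.array([d[1] for d in wr])).ravel()
def f(q): return np.r_[res(q,tr),2*rw(q)]
t=least_squares(f,[.56,.21,.08,-.28],loss="soft_l1").x;print(t.round(4),rw(t).reshape(-1,2).round(1).tolist())
wb=[(W(-492,148),(.009,-.16,.225)),((540.5,144.5),(.009,.16,.225)),((66,122),(-.009,-.16,.225)),((539,121),(-.009,.16,.225))]
def fb(q):
    q=[q[0],q[1],0,q[2]]
    return np.r_[res(q,bd),2*(proj("wrist",T([d[1] for d in wb],*q))-np.array([d[0] for d in wb])).ravel()]
s=least_squares(fb,[.52,.23,-.29],loss="soft_l1");b=s.x;print("board",b.round(4),(s.fun[-8:]/2).reshape(-1,2).round(1).tolist())
c,sn=np.cos(b[2]),np.sin(b[2]);d=t[:2]-b[:2];print("tray in board",c*d[0]+sn*d[1],-sn*d[0]+c*d[1])
o=ctrl.observe();R=cv2.Rodrigues(np.zeros(3))[0];yaw=o["orientation"][2]
for off in(0,.007):
    g=T([(off,0,.083)],*t)[0];d=g-o["position"];print(off,g,"tool dx,dy,dz(grasp pt):",d[0]*np.cos(yaw)+d[1]*np.sin(yaw),d[0]*np.sin(yaw)-d[1]*np.cos(yaw),-d[2]+ctrl.hold_point_z,"yaw err",b[2]+np.pi-yaw)
```

```text
[ 0.5585  0.2137  0.0763 -0.2831] [[0.7, -0.5], [-0.9, -0.5], [-0.3, 0.2], [0.5, 0.1], [0.6, 0.5], [-0.6, 0.5]]
board [ 0.5149  0.2372 -0.2812] [[2.8, 1.6], [-5.3, 2.8], [-2.0, -0.9], [2.4, -0.7]]
tray in board 0.048456186606549836 -0.010511346470000385
0 [0.5585172  0.21365977 0.15928077] tool dx,dy,dz(grasp pt): 0.01010824646169706 0.0023135383105693714 0.15093541468000943 yaw err 0.0021482635910041736
0.007 [0.56523864 0.21170471 0.15928077] tool dx,dy,dz(grasp pt): 0.0031082468205399214 0.002315779694032203 0.15093541468000943 yaw err 0.0021482635910041736
```

```bash
python3 -m pendant '[{"rx":0,"ry":0,"rz":-0.03,"dx":0.02,"dy":0.023,"dz":0.4,"claw":0.5},{"rx":0,"ry":0,"rz":0,"dx":0,"dy":0,"dz":0.4,"claw":0.5},{"rx":0,"ry":0,"rz":0,"dx":0,"dy":0,"dz":0.3,"claw":0.5},{"rx":0,"ry":0,"rz":0,"dx":0,"dy":0,"dz":0.2,"claw":0.5},{"rx":0,"ry":0,"rz":0,"dx":0,"dy":0,"dz":0,"claw":0.5}]' 60;  python3 -m pendant '[{"rx":0,"ry":0,"rz":0,"dx":0,"dy":0,"dz":0.1,"claw":0.5},{"rx":0,"ry":0,"rz":0,"dx":0,"dy":0,"dz":0.1,"claw":0.5},{"rx":0,"ry":0,"rz":0,"dx":0,"dy":0,"dz":0,"claw":0.5}]'
```

```text
clock: 4.42
position: [0.5652, 0.2108, 0.1599]
orientation: [-3.14, -0.003, 2.863]
ft_force: [-0.0, 0.2, 0.1]
finger_gap: 0.497
finger_force: 0.0
clock: 4.8
position: [0.5666, 0.2101, 0.1407]
orientation: [-3.141, -0.001, 2.861]
ft_force: [0.1, 0.6, 0.3]
finger_gap: 0.5
finger_force: 0.0
```

```bash
python3 -m pendant '[{"rx":0,"ry":0,"rz":0,"dx":0,"dy":0,"dz":0,"claw":0},{"rx":0,"ry":0,"rz":0,"dx":0,"dy":0,"dz":0,"claw":0},{"rx":0,"ry":0,"rz":0,"dx":0,"dy":0,"dz":0,"claw":0},{"rx":0,"ry":0,"rz":0,"dx":0,"dy":0,"dz":0,"claw":0},{"rx":0,"ry":0,"rz":0,"dx":0,"dy":0,"dz":0,"claw":0}]' 90
python3 - <<'E'
from h import *
o=ctrl.observe();print(o)
cv2.imwrite("pics/w3.png",ctrl.get_image("wrist"))
E
```

```text
clock: 5.42
position: [0.5679, 0.2096, 0.1419]
orientation: [-3.141, 0.002, 2.86]
ft_force: [2.5, -4.7, 3.9]
finger_gap: 0.129
finger_force: 87.7
{'clock': 5.425, 'joints': array([ 0.35436353,  0.37021219, -0.17577521,  1.0236115 , -0.00158594,
        0.63586774]), 'joint_velocities': array([ 0.00294493, -0.00027339, -0.00042647,  0.00030758, -0.00130539,
       -0.00082167]), 'tau': array([ 3.39729823e+00, -5.38017011e+01,  3.08182061e+01,  5.06235170e-02,
        1.65042792e+00, -1.13025187e-01]), 'position': array([0.56790495, 0.2095547 , 0.14188133]), 'orientation': array([-3.14102781e+00,  1.90525333e-03,  2.86008803e+00]), 'ft_force': array([ 2.49443856, -4.68146485,  3.86882529]), 'moment': array([-1.05535007, -0.33393735, -0.12319339]), 'finger_force': 87.73577213287354, 'finger_gap': 0.12896830832007036}
```

View pics/w3.png

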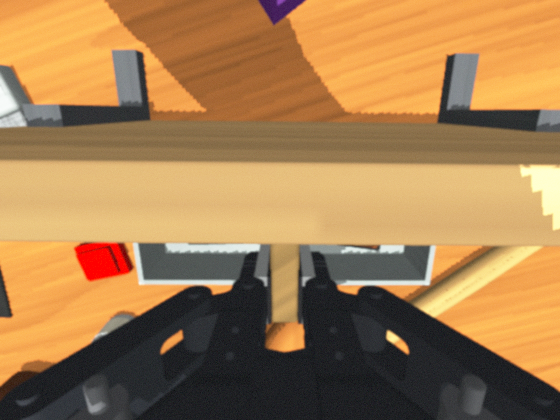

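The fin is held between the pads (gap 11 mm). I'll lift in steps and feel for the shank reaching the seat floor.

```bash
python3 -m pendant '[{"rx":0,"ry":0,"rz":0,"dx":0,"dy":0,"dz":-0.03,"claw":0},{"rx":0,"ry":0,"rz":0,"dx":0,"dy":0,"dz":-0.03,"claw":0},{"rx":0,"ry":0,"rz":0,"dx":0,"dy":0,"dz":0,"claw":0},{"rx":0,"ry":0,"rz":0,"dx":0,"dy":0,"dz":0,"claw":0}]'; python3 -m pendant '[{"rx":0,"ry":0,"rz":0,"dx":0,"dy":0,"dz":-0.015,"claw":0},{"rx":0,"ry":0,"rz":0,"dx":0,"dy":0,"dz":0,"claw":0},{"rx":0,"ry":0,"rz":0,"dx":0,"dy":0,"dz":0,"claw":0}]'; python3 -m pendant '[{"rx":0,"ry":0,"rz":0,"dx":0,"dy":0,"dz":-0.01,"claw":0},{"rx":0,"ry":0,"rz":0,"dx":0,"dy":0,"dz":0,"claw":0},{"rx":0,"ry":0,"rz":0,"dx":0,"dy":0,"dz":0,"claw":0}]'; python3 -c "
from plant import ctrl;o=ctrl.observe();print(o['moment'],o['ft_force'])"
```

```text
clock: 5.98
position: [0.5673, 0.2098, 0.1464]
orientation: [-3.141, 0.0, 2.86]
ft_force: [4.8, -2.7, -7.1]
finger_gap: 0.124
finger_force: 88.3
clock: 6.35
position: [0.5673, 0.2097, 0.1476]
orientation: [-3.14, -0.0, 2.86]
ft_force: [5.0, -2.4, -8.2]
finger_gap: 0.126
finger_force: 88.1
clock: 6.72
position: [0.5672, 0.2097, 0.1485]
orientation: [-3.14, -0.0, 2.86]
ft_force: [5.7, -2.3, -8.7]
finger_gap: 0.127
finger_force: 88.0
[-0.67842164 -1.14015869 -0.46681176] [ 5.68846963 -2.30301204 -8.74454059]
```

```bash
python3 -m pendant '[{"rx":0,"ry":0,"rz":0,"dx":-0.015,"dy":0,"dz":-0.015,"claw":0},{"rx":0,"ry":0,"rz":0,"dx":0,"dy":0,"dz":0,"claw":0},{"rx":0,"ry":0,"rz":0,"dx":0,"dy":0,"dz":0,"claw":0}]'; python3 -m pendant '[{"rx":0,"ry":0,"rz":0,"dx":0,"dy":0,"dz":-0.012,"claw":0},{"rx":0,"ry":0,"rz":0,"dx":0,"dy":0,"dz":0,"claw":0},{"rx":0,"ry":0,"rz":0,"dx":0,"dy":0,"dz":0,"claw":0}]'; python3 -m pendant '[{"rx":0,"ry":0,"rz":0,"dx":0,"dy":0,"dz":-0.012,"claw":0},{"rx":0,"ry":0,"rz":0,"dx":0,"dy":0,"dz":0,"claw":0},{"rx":0,"ry":0,"rz":0,"dx":0,"dy":0,"dz":0,"claw":0}]'; python3 -c "
from plant import ctrl;o=ctrl.observe();print(o['moment'],o['ft_force'])"
```

```text
clock: 7.1
position: [0.568, 0.21, 0.1509]
orientation: [-3.142, -0.001, 2.861]
ft_force: [0.6, 0.1, -7.4]
finger_gap: 0.129
finger_force: 88.2
clock: 7.48
position: [0.5681, 0.21, 0.1524]
orientation: [3.141, -0.001, 2.861]
ft_force: [-0.6, 0.2, -7.9]
finger_gap: 0.123
finger_force: 88.1
clock: 7.85
position: [0.568, 0.2099, 0.1528]
orientation: [-3.141, -0.001, 2.861]
ft_force: [0.5, 2.2, -18.1]
finger_gap: 0.125
finger_force: 87.7
[ 0.41782211 -0.68598347 -0.20172299] [  0.53680277   2.19921232 -18.1101837 ]
```

Floor contact is felt at z≈0.1525 (weight ≈7.6 N). I'll back down a little over 1 mm and shift along −y.

```bash
python3 -m pendant '[{"rx":0,"ry":0,"rz":0,"dx":0,"dy":0,"dz":0.02,"claw":0},{"rx":0,"ry":0,"rz":0,"dx":0,"dy":0,"dz":0,"claw":0},{"rx":0,"ry":0,"rz":0,"dx":0,"dy":-0.03,"dz":0,"claw":0},{"rx":0,"ry":0,"rz":0,"dx":0,"dy":-0.03,"dz":0,"claw":0},{"rx":0,"ry":0,"rz":0,"dx":0,"dy":0,"dz":0,"claw":0}]'; python3 -m pendant '[{"rx":0,"ry":0,"rz":0,"dx":0,"dy":-0.04,"dz":0,"claw":0},{"rx":0,"ry":0,"rz":0,"dx":0,"dy":-0.04,"dz":0,"claw":0},{"rx":0,"ry":0,"rz":0,"dx":0,"dy":-0.04,"dz":0,"claw":0},{"rx":0,"ry":0,"rz":0,"dx":0,"dy":-0.04,"dz":0,"claw":0},{"rx":0,"ry":0,"rz":0,"dx":0,"dy":0,"dz":0,"claw":0}]'
```

```text
clock: 8.48
position: [0.567, 0.2036, 0.1522]
orientation: [-3.142, 0.001, 2.86]
ft_force: [0.7, -0.4, -6.8]
finger_gap: 0.126
finger_force: 89.4
clock: 9.1
position: [0.5623, 0.1883, 0.1517]
orientation: [-3.141, -0.0, 2.86]
ft_force: [0.7, 0.5, -6.9]
finger_gap: 0.124
finger_force: 89.3
```

```bash
python3 -m pendant '[{"rx":0,"ry":0,"rz":0,"dx":0,"dy":-0.04,"dz":0,"claw":0},{"rx":0,"ry":0,"rz":0,"dx":0,"dy":-0.04,"dz":0,"claw":0},{"rx":0,"ry":0,"rz":0,"dx":0,"dy":-0.04,"dz":0,"claw":0},{"rx":0,"ry":0,"rz":0,"dx":0,"dy":-0.03,"dz":0,"claw":0},{"rx":0,"ry":0,"rz":0,"dx":0,"dy":0,"dz":0,"claw":0}]'; python3 -m pendant '[{"rx":0,"ry":0,"rz":0,"dx":0,"dy":-0.02,"dz":0,"claw":0},{"rx":0,"ry":0,"rz":0,"dx":0,"dy":-0.02,"dz":0,"claw":0},{"rx":0,"ry":0,"rz":0,"dx":0,"dy":0,"dz":0,"claw":0}]'
```

```text
clock: 9.72
position: [0.5582, 0.174, 0.1517]
orientation: [3.142, -0.0, 2.86]
ft_force: [0.6, -0.3, -6.0]
finger_gap: 0.128
finger_force: 89.4
clock: 10.1
position: [0.5571, 0.1703, 0.1517]
orientation: [-3.142, -0.0, 2.861]
ft_force: [1.0, -0.4, -5.1]
finger_gap: 0.124
finger_force: 89.4
```

```bash
python3 -m pendant '[{"rx":0,"ry":0,"rz":0,"dx":0,"dy":-0.015,"dz":0,"claw":0},{"rx":0,"ry":0,"rz":0,"dx":0,"dy":-0.015,"dz":0,"claw":0},{"rx":0,"ry":0,"rz":0,"dx":0,"dy":0,"dz":0,"claw":0}]'; python3 -c "
from plant import ctrl;o=ctrl.observe();print(o['moment'],o['ft_force'],o['position'])"
```

```text
clock: 10.48
position: [0.5563, 0.1674, 0.1517]
orientation: [-3.142, -0.0, 2.861]
ft_force: [0.4, -0.0, -5.4]
finger_gap: 0.123
finger_force: 89.4
[-0.02320746 -0.21374031 -0.00275051] [ 0.39914136 -0.02304306 -5.40431328] [0.55630211 0.16739439 0.15169753]
```

```bash
python3 -m pendant '[{"rx":0,"ry":0,"rz":0,"dx":0,"dy":-0.015,"dz":0,"claw":0},{"rx":0,"ry":0,"rz":0,"dx":0,"dy":-0.01,"dz":0,"claw":0},{"rx":0,"ry":0,"rz":0,"dx":0,"dy":0,"dz":0,"claw":0}]';python3 -m pendant '[{"rx":0,"ry":0,"rz":0,"dx":0,"dy":-0.01,"dz":0,"claw":0},{"rx":0,"ry":0,"rz":0,"dx":0,"dy":-0.01,"dz":0,"claw":0},{"rx":0,"ry":0,"rz":0,"dx":0,"dy":0,"dz":0,"claw":0}]'
```

```text
clock: 10.85
position: [0.5556, 0.165, 0.1517]
orientation: [-3.142, -0.0, 2.861]
ft_force: [0.0, 0.4, -6.5]
finger_gap: 0.126
finger_force: 89.3
clock: 11.22
position: [0.5551, 0.1631, 0.1517]
orientation: [-3.142, -0.0, 2.861]
ft_force: [-0.3, 1.9, -7.1]
finger_gap: 0.129
finger_force: 89.2
```

```bash
python3 -m pendant '[{"rx":0,"ry":0,"rz":0,"dx":0,"dy":-0.01,"dz":0,"claw":0},{"rx":0,"ry":0,"rz":0,"dx":0,"dy":0,"dz":0,"claw":0},{"rx":0,"ry":0,"rz":0,"dx":0,"dy":0,"dz":0,"claw":0}]';python3 -m pendant '[{"rx":0,"ry":0,"rz":0,"dx":0,"dy":-0.01,"dz":0,"claw":0},{"rx":0,"ry":0,"rz":0,"dx":0,"dy":0,"dz":0,"claw":0},{"rx":0,"ry":0,"rz":0,"dx":0,"dy":0,"dz":0,"claw":0}]';python3 -m pendant '[{"rx":0,"ry":0,"rz":0,"dx":0,"dy":-0.01,"dz":0,"claw":0},{"rx":0,"ry":0,"rz":0,"dx":0,"dy":0,"dz":0,"claw":0},{"rx":0,"ry":0,"rz":0,"dx":0,"dy":0,"dz":0,"claw":0}]'
```

```text
clock: 11.6
position: [0.5548, 0.1622, 0.1517]
orientation: [3.142, 0.0, 2.861]
ft_force: [-0.5, 0.0, -6.2]
finger_gap: 0.124
finger_force: 89.4
clock: 11.98
position: [0.5546, 0.1613, 0.1517]
orientation: [-3.142, 0.0, 2.861]
ft_force: [0.0, 0.1, -6.1]
finger_gap: 0.128
finger_force: 89.5
clock: 12.35
position: [0.5543, 0.1603, 0.1517]
orientation: [3.142, 0.0, 2.861]
ft_force: [0.6, 0.5, -5.7]
finger_gap: 0.127
finger_force: 89.4
```

```bash
python3 -m pendant '[{"rx":0,"ry":0,"rz":0,"dx":0,"dy":-0.015,"dz":0,"claw":0},{"rx":0,"ry":0,"rz":0,"dx":0,"dy":0,"dz":0,"claw":0},{"rx":0,"ry":0,"rz":0,"dx":0,"dy":0,"dz":0,"claw":0}]';python3 -m pendant '[{"rx":0,"ry":0,"rz":0,"dx":0,"dy":-0.015,"dz":0,"claw":0},{"rx":0,"ry":0,"rz":0,"dx":0,"dy":0,"dz":0,"claw":0},{"rx":0,"ry":0,"rz":0,"dx":0,"dy":0,"dz":0,"claw":0}]';python3 -m pendant '[{"rx":0,"ry":0,"rz":0,"dx":0,"dy":-0.015,"dz":0,"claw":0},{"rx":0,"ry":0,"rz":0,"dx":0,"dy":0,"dz":0,"claw":0},{"rx":0,"ry":0,"rz":0,"dx":0,"dy":0,"dz":0,"claw":0}]'
```

```text
clock: 12.72
position: [0.5541, 0.1596, 0.1518]
orientation: [3.14, 0.0, 2.861]
ft_force: [1.6, 6.2, -8.7]
finger_gap: 0.13
finger_force: 89.2
clock: 13.1
position: [0.554, 0.1594, 0.1518]
orientation: [3.138, -0.0, 2.862]
ft_force: [2.1, 9.3, -8.6]
finger_gap: 0.124
finger_force: 89.1
clock: 13.48
position: [0.5539, 0.1593, 0.1519]
orientation: [3.135, -0.0, 2.862]
ft_force: [2.9, 14.2, -10.0]
finger_gap: 0.123
finger_force: 88.9
```

Far wall met at about (0.554, 0.1597). I'll back off 10.5 mm to centre the heads.

```bash
python3 -m pendant '[{"rx":0,"ry":0,"rz":0,"dx":0,"dy":0.05,"dz":0,"claw":0},{"rx":0,"ry":0,"rz":0,"dx":0,"dy":0.05,"dz":0,"claw":0},{"rx":0,"ry":0,"rz":0,"dx":0,"dy":0.042,"dz":0,"claw":0},{"rx":0,"ry":0,"rz":0,"dx":0,"dy":0,"dz":0,"claw":0},{"rx":0,"ry":0,"rz":0,"dx":0,"dy":0,"dz":0,"claw":0}]'
python3 - <<'E'
from h import *
o=ctrl.observe();print(o['position'],o['orientation'],o['ft_force'])
i=ctrl.get_image("scene")[70:220,245:395];j=ctrl.get_image("wrist")[150:350,130:430]
a=cv2.resize(i,(400,400),interpolation=cv2.INTER_CUBIC);b=cv2.resize(j,(400,267));b=np.vstack([b,np.zeros((133,400,3),np.uint8)])
cv2.imwrite("pics/c4.png",np.hstack([a,b]))
E
```

```text
clock: 14.1
position: [0.5569, 0.1694, 0.1517]
orientation: [-3.141, -0.0, 2.861]
ft_force: [0.1, -0.2, -6.4]
finger_gap: 0.128
finger_force: 89.8
[0.55686302 0.16936902 0.1516759 ] [-3.14117475e+00 -5.57682706e-05  2.86067265e+00] [ 0.12088152 -0.21148951 -6.41555934]
```

View pics/c4.png

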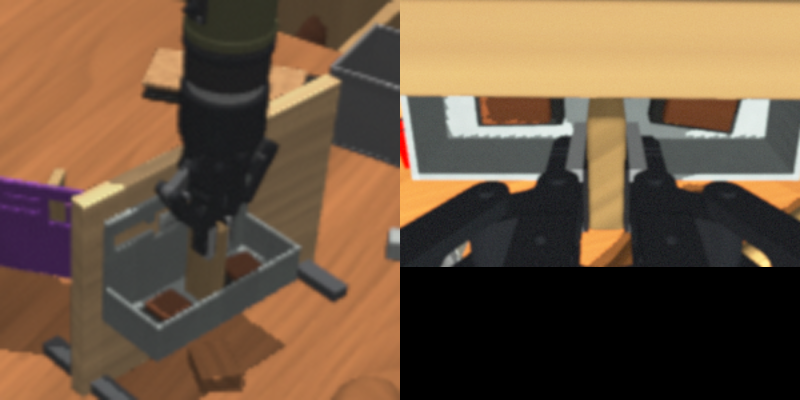

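The crop shows the tray level with both heels in it and the arm clear of the board. Pulling off gently.

```bash
python3 -m pendant '[{"rx":0,"ry":0,"rz":0,"dx":-0.02,"dy":0,"dz":0,"claw":0},{"rx":0,"ry":0,"rz":0,"dx":-0.02,"dy":0,"dz":0,"claw":0},{"rx":0,"ry":0,"rz":0,"dx":0,"dy":0,"dz":0,"claw":0}]';python3 -m pendant '[{"rx":0,"ry":0,"rz":0,"dx":-0.02,"dy":0,"dz":0,"claw":0},{"rx":0,"ry":0,"rz":0,"dx":-0.02,"dy":0,"dz":0,"claw":0},{"rx":0,"ry":0,"rz":0,"dx":0,"dy":0,"dz":0,"claw":0}]'
```

```text
clock: 14.58
position: [0.561, 0.1684, 0.1517]
orientation: [3.142, 0.0, 2.861]
ft_force: [-1.0, 0.1, -4.9]
finger_gap: 0.126
finger_force: 89.8
clock: 14.95
position: [0.5649, 0.1673, 0.1517]
orientation: [3.142, 0.0, 2.861]
ft_force: [-0.1, 0.5, -6.1]
finger_gap: 0.126
finger_force: 89.7
```

```bash
python3 -m pendant '[{"rx":0,"ry":0,"rz":0,"dx":-0.04,"dy":0,"dz":0,"claw":0},{"rx":0,"ry":0,"rz":0,"dx":-0.06,"dy":0,"dz":0,"claw":0},{"rx":0,"ry":0,"rz":0,"dx":-0.15,"dy":0,"dz":0,"claw":0},{"rx":0,"ry":0,"rz":0,"dx":-0.2,"dy":0,"dz":-0.1,"claw":0},{"rx":0,"ry":0,"rz":0,"dx":0,"dy":0,"dz":-0.2,"claw":0}]';python3 -m pendant '[{"rx":0,"ry":0,"rz":0,"dx":0,"dy":0,"dz":-0.25,"claw":0},{"rx":0,"ry":0,"rz":0,"dx":0,"dy":0,"dz":-0.25,"claw":0},{"rx":0,"ry":0,"rz":0,"dx":0,"dy":0,"dz":-0.1,"claw":0},{"rx":0,"ry":0,"rz":0,"dx":0,"dy":0,"dz":0,"claw":0}]'
python3 - <<'E'
from h import *
for c in("scene","side"):
    im=cv2.imread(f"pics/{c}0.png");
    ctrl.get_image(c);r=ctrl.trace("mat",c)
    for k in r[:2]:
        m=k["region"].astype(np.uint8);cn=max(cv2.findContours(m,0,1)[0],key=cv2.contourArea)
        (cx,cy),_,_=cv2.minAreaRect(cn);q=np.array([plane(c,p,.004)[:2] for p in cv2.convexHull(cn)[:,0].astype(float)]).astype(np.float32)
        print(c,k["p"],k["centre"],cv2.minAreaRect(q))
for c,cs in(("scene",[(232,247),(279,294),(179,349),(135,295)]),("side",[(233,264),(302,269),(292,361),(210,350)])):
    P=np.array([plane(c,p,.004) for p in cs]);print(c,P[:,:2].round(3).tolist(),P.mean(0))
print("tin",plane("scene",(324,275),0),"last",plane("scene",(340,307),0),plane("scene",(383,247),0),"glue",plane("scene",(287,365),0),"wax",plane("scene",(183,341),.004))
print(ctrl.observe()["joints"])
E
```

```text
clock: 15.58
position: [0.6095, 0.154, 0.1809]
orientation: [-3.141, -0.0, 2.86]
ft_force: [-0.6, -0.3, -5.6]
finger_gap: 0.13
finger_force: 89.9
clock: 16.08
position: [0.6087, 0.1548, 0.242]
orientation: [3.141, 0.001, 2.861]
ft_force: [0.0, -0.2, -5.9]
finger_gap: 0.126
finger_force: 89.9
scene 0.64 [206.9, 296.1] ((0.48679181933403015, -0.2123745083808899), (0.25927379727363586, 0.20352959632873535), 71.1123275756836)
side 0.78 [259.8, 310.6] ((0.4859032928943634, -0.2136787474155426), (0.2652665376663208, 0.2035217434167862), 70.09458923339844)
side 0.49 [321.3, 196.9] ((0.7695630788803101, 0.16783928871154785), (0.10924047976732254, 0.21562162041664124), 33.69025802612305)
scene [[0.448, -0.065], [0.62, -0.121], [0.529, -0.35], [0.357, -0.3]] [ 0.4886151  -0.20886307  0.004     ]
side [[0.437, -0.068], [0.623, -0.116], [0.539, -0.363], [0.358, -0.305]] [ 0.48912671 -0.21289529  0.004     ]
tin [ 0.67465912 -0.0149075   0.        ] last [ 0.74864742 -0.07443692  0.        ] [0.74992921 0.14134396 0.        ] glue [ 0.7287185  -0.25776328  0.        ] wax [ 0.52291289 -0.33128607  0.004     ]
[ 2.49503325e-01  3.63630734e-01  4.31217734e-02  1.25243233e+00
 -5.95101765e-05  5.30294884e-01]
```

The tray is off and clear. Now moving to the mat centre at about (0.487, −0.211), with mat yaw −0.34.

```bash
python3 -m pendant '[{"rx":0,"ry":0,"rz":0.4,"dx":0,"dy":-0.15,"dz":0,"claw":0},{"rx":0,"ry":0,"rz":0,"dx":-0.015,"dy":-0.3,"dz":0,"claw":0},{"rx":0,"ry":0,"rz":0,"dx":-0.015,"dy":-0.4,"dz":0,"claw":0},{"rx":0,"ry":0,"rz":0,"dx":-0.015,"dy":-0.4,"dz":0,"claw":0},{"rx":0,"ry":0,"rz":0,"dx":-0.015,"dy":-0.4,"dz":0,"claw":0}]';python3 -m pendant '[{"rx":0,"ry":0,"rz":0,"dx":-0.015,"dy":-0.4,"dz":0,"claw":0},{"rx":0,"ry":0,"rz":0,"dx":-0.015,"dy":-0.4,"dz":0,"claw":0},{"rx":0,"ry":0,"rz":0,"dx":-0.015,"dy":-0.4,"dz":0,"claw":0},{"rx":0,"ry":0,"rz":0,"dx":-0.015,"dy":-0.4,"dz":0,"claw":0},{"rx":0,"ry":0,"rz":0,"dx":-0.015,"dy":-0.3,"dz":0,"claw":0}]';python3 -m pendant '[{"rx":0,"ry":0,"rz":0,"dx":-0.015,"dy":-0.2,"dz":0,"claw":0},{"rx":0,"ry":0,"rz":0,"dx":-0.015,"dy":-0.1,"dz":0,"claw":0},{"rx":0,"ry":0,"rz":0,"dx":0,"dy":0,"dz":0,"claw":0},{"rx":0,"ry":0,"rz":0,"dx":0,"dy":0,"dz":0,"claw":0}]'
python3 - <<'E'
from h import *
o=ctrl.observe();d=np.array([.4964,-.2143,.07])-o["position"];y=o["orientation"][2];print(o["position"],o["orientation"],o["ft_force"],"dx,dy,dz",d[0]*np.cos(y)+d[1]*np.sin(y),d[0]*np.sin(y)-d[1]*np.cos(y),-d[2])
E
```

```text
clock: 16.9
position: [0.5583, -0.0039, 0.2409]
orientation: [-3.141, -0.001, 2.801]
ft_force: [1.0, -0.4, -4.5]
finger_gap: 0.126
finger_force: 89.8
clock: 17.52
position: [0.5018, -0.1857, 0.241]
orientation: [-3.141, -0.001, 2.8]
ft_force: [1.4, 0.3, -6.2]
finger_gap: 0.126
finger_force: 89.8
clock: 18.02
position: [0.4959, -0.2129, 0.2416]
orientation: [3.141, -0.0, 2.802]
ft_force: [-0.0, 0.6, -6.0]
finger_gap: 0.128
finger_force: 89.9
[ 0.4958941  -0.21285575  0.24158553] [ 3.14096746e+00 -2.43987242e-04  2.80174721e+00] [-0.04461183  0.64290854 -5.99403161] dx,dy,dz -0.0009583948806418891 -0.0011930122327161018 0.17158553012798416
```

```bash
python3 -m pendant '[{"rx":0,"ry":0,"rz":0,"dx":0,"dy":-0.01,"dz":0.2,"claw":0},{"rx":0,"ry":0,"rz":0,"dx":0,"dy":0,"dz":0.4,"claw":0},{"rx":0,"ry":0,"rz":0,"dx":0,"dy":0,"dz":0.4,"claw":0},{"rx":0,"ry":0,"rz":0,"dx":0,"dy":0,"dz":0.3,"claw":0},{"rx":0,"ry":0,"rz":0,"dx":0,"dy":0,"dz":0.15,"claw":0}]';python3 -m pendant '[{"rx":0,"ry":0,"rz":0,"dx":0,"dy":0,"dz":0.1,"claw":0},{"rx":0,"ry":0,"rz":0,"dx":0,"dy":0,"dz":0.05,"claw":0},{"rx":0,"ry":0,"rz":0,"dx":0,"dy":0,"dz":0,"claw":0},{"rx":0,"ry":0,"rz":0,"dx":0,"dy":0,"dz":0,"claw":0}]'
python3 - <<'E'
from h import *
print(ctrl.observe()["ft_force"])
a=ctrl.get_image("side")[170:370,180:380];b=ctrl.get_image("scene")[190:390,100:300]
cv2.imwrite("pics/p5.png",np.hstack([cv2.resize(x,(400,400),interpolation=cv2.INTER_CUBIC) for x in(a,b)]))
E
```

```text
clock: 18.65
position: [0.4945, -0.2133, 0.095]
orientation: [3.141, -0.002, 2.802]
ft_force: [-0.5, 0.3, -6.2]
finger_gap: 0.122
finger_force: 89.9
clock: 19.15
position: [0.4959, -0.215, 0.0825]
orientation: [-3.141, 0.001, 2.801]
ft_force: [-0.4, -0.1, -5.5]
finger_gap: 0.127
finger_force: 89.9
[-0.39223447 -0.11710935 -5.52557385]
```

View pics/p5.png

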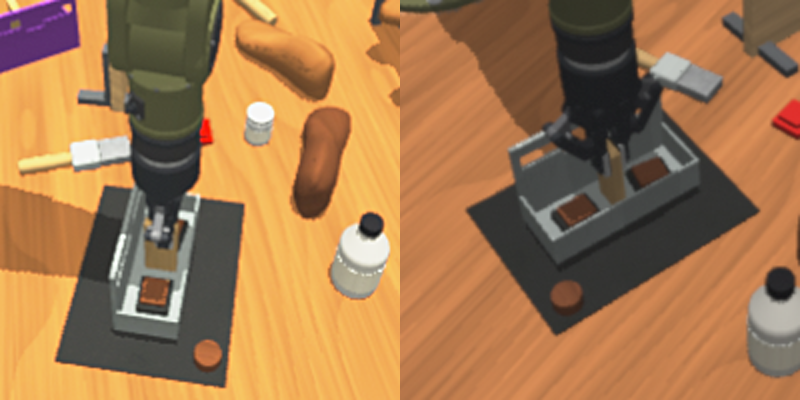

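The tray is level above the mat centre with both heels in it, clear of the wax at (208,352) and (566,296). Creeping down.

```bash
python3 -m pendant '[{"rx":0,"ry":0,"rz":0,"dx":0,"dy":0,"dz":0.03,"claw":0},{"rx":0,"ry":0,"rz":0,"dx":0,"dy":0,"dz":0.03,"claw":0},{"rx":0,"ry":0,"rz":0,"dx":0,"dy":0,"dz":0.02,"claw":0},{"rx":0,"ry":0,"rz":0,"dx":0,"dy":0,"dz":0,"claw":0}]';python3 -m pendant '[{"rx":0,"ry":0,"rz":0,"dx":0,"dy":0,"dz":0.02,"claw":0},{"rx":0,"ry":0,"rz":0,"dx":0,"dy":0,"dz":0,"claw":0},{"rx":0,"ry":0,"rz":0,"dx":0,"dy":0,"dz":0,"claw":0}]'
```

```text
clock: 19.75
position: [0.495, -0.2145, 0.0734]
orientation: [3.142, -0.001, 2.801]
ft_force: [0.4, -0.9, -6.0]
finger_gap: 0.129
finger_force: 89.9
clock: 20.12
position: [0.4953, -0.2147, 0.0717]
orientation: [-3.142, -0.0, 2.801]
ft_force: [-0.1, -0.3, -5.3]
finger_gap: 0.129
finger_force: 89.9
```

```bash
for k in 1; do python3 -m pendant '[{"rx":0,"ry":0,"rz":0,"dx":0,"dy":0,"dz":0.015,"claw":0},{"rx":0,"ry":0,"rz":0,"dx":0,"dy":0,"dz":0,"claw":0}]'; done; python3 -m pendant '[{"rx":0,"ry":0,"rz":0,"dx":0,"dy":0,"dz":0.015,"claw":0},{"rx":0,"ry":0,"rz":0,"dx":0,"dy":0,"dz":0,"claw":0}]'; python3 -m pendant '[{"rx":0,"ry":0,"rz":0,"dx":0,"dy":0,"dz":0.015,"claw":0},{"rx":0,"ry":0,"rz":0,"dx":0,"dy":0,"dz":0,"claw":0}]'
```

```text
clock: 20.38
position: [0.4952, -0.2146, 0.0701]
orientation: [3.142, -0.0, 2.801]
ft_force: [0.5, 0.6, -5.3]
finger_gap: 0.127
finger_force: 89.9
clock: 20.62
position: [0.4951, -0.2146, 0.0685]
orientation: [3.142, -0.0, 2.801]
ft_force: [-0.0, -0.0, -5.7]
finger_gap: 0.127
finger_force: 89.9
clock: 20.88
position: [0.4952, -0.2146, 0.0671]
orientation: [3.142, -0.0, 2.801]
ft_force: [0.4, 1.0, -5.6]
finger_gap: 0.128
finger_force: 89.9
```

```bash
python3 -m pendant '[{"rx":0,"ry":0,"rz":0,"dx":0,"dy":0,"dz":0.012,"claw":0},{"rx":0,"ry":0,"rz":0,"dx":0,"dy":0,"dz":0,"claw":0}]'; python3 -m pendant '[{"rx":0,"ry":0,"rz":0,"dx":0,"dy":0,"dz":0.012,"claw":0},{"rx":0,"ry":0,"rz":0,"dx":0,"dy":0,"dz":0,"claw":0}]'; python3 -m pendant '[{"rx":0,"ry":0,"rz":0,"dx":0,"dy":0,"dz":0.01,"claw":0},{"rx":0,"ry":0,"rz":0,"dx":0,"dy":0,"dz":0,"claw":0}]'
```

```text
clock: 21.12
position: [0.4954, -0.2147, 0.0665]
orientation: [3.142, 0.0, 2.801]
ft_force: [-2.1, 0.5, -0.3]
finger_gap: 0.126
finger_force: 90.8
clock: 21.38
position: [0.4954, -0.2147, 0.0664]
orientation: [-3.142, 0.001, 2.801]
ft_force: [-5.7, 2.8, 12.0]
finger_gap: 0.124
finger_force: 92.8
clock: 21.62
position: [0.4955, -0.2147, 0.0664]
orientation: [-3.142, 0.001, 2.801]
ft_force: [-8.5, 4.6, 20.6]
finger_gap: 0.121
finger_force: 94.3
```

Contact at z = 0.0665. I'll ease the pressure, open, and withdraw upward.

```bash
python3 -m pendant '[{"rx":0,"ry":0,"rz":0,"dx":0,"dy":0,"dz":-0.024,"claw":0},{"rx":0,"ry":0,"rz":0,"dx":0,"dy":0,"dz":0,"claw":0}]'; python3 -m pendant '[{"rx":0,"ry":0,"rz":0,"dx":0,"dy":0,"dz":0,"claw":0.3},{"rx":0,"ry":0,"rz":0,"dx":0,"dy":0,"dz":0,"claw":0.5},{"rx":0,"ry":0,"rz":0,"dx":0,"dy":0,"dz":0,"claw":0.5},{"rx":0,"ry":0,"rz":0,"dx":0,"dy":0,"dz":0,"claw":0.5}]'
```

```text
clock: 21.88
position: [0.4957, -0.2148, 0.0664]
orientation: [-3.142, 0.001, 2.801]
ft_force: [-0.4, 0.6, -0.1]
finger_gap: 0.125
finger_force: 91.1
clock: 22.38
position: [0.4954, -0.2147, 0.0662]
orientation: [-3.142, 0.0, 2.801]
ft_force: [0.9, 0.2, -0.3]
finger_gap: 0.498
finger_force: 0.0
```

```bash
python3 -m pendant '[{"rx":0,"ry":0,"rz":0,"dx":0,"dy":0,"dz":-0.1,"claw":0.5},{"rx":0,"ry":0,"rz":0,"dx":0,"dy":0,"dz":-0.3,"claw":0.5},{"rx":0,"ry":0,"rz":0,"dx":0,"dy":0,"dz":-0.5,"claw":0.5},{"rx":0,"ry":0,"rz":0,"dx":0,"dy":0,"dz":-0.5,"claw":0.5},{"rx":0,"ry":0,"rz":0,"dx":0,"dy":0,"dz":0,"claw":0.5}]'
python3 - <<'E'
from h import *
a=ctrl.get_image("side")[170:370,180:380];b=ctrl.get_image("scene")[90:390,120:420]
cv2.imwrite("pics/p6.png",np.hstack([cv2.resize(x,(400,400),interpolation=cv2.INTER_CUBIC) for x in(a,b)]))
E
```

```text
clock: 23.0
position: [0.4981, -0.2159, 0.2114]
orientation: [-3.141, 0.009, 2.801]
ft_force: [0.2, -0.7, 0.4]
finger_gap: 0.502
finger_force: 0.0
```

View pics/p6.png

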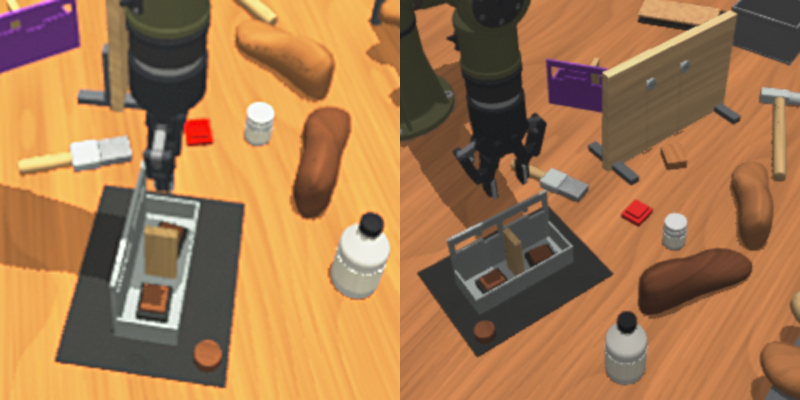

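The tray stands upright in the middle of the mat with both heels in it (fin at (160,253) and (513,250)). The gripper is clear and everything else is where it was.

```bash
python3 -c "
from plant import ctrl;print(ctrl.close_job())"
```

```text
the job is handed in; nothing more can be done
None
```

The grey tray is off the board and standing upright near the middle of the mat with both heels in it, released at about 22 s, and the job is handed in.

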